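# Lock the hold-down bar over a wheel rim

## Robot

A 6-joint arm with a two-finger parallel gripper is mounted at the origin on the work surface. World frame = base frame: x ahead of the robot, y to its left, z up, the work surface at z = 0. Lengths are in m, angles in rad, forces in N, time in s.
With the tool pointing down it reaches from about 0.4 to 0.825 m from the base axis. Payload 7 kg.
Tool frame: the origin (TCP) lies at the centre of the arm's flange, where the gripper is bolted on; the fingertips stand 178 mm ahead of it and the grasp point (between the pads) lies 159 mm ahead of it; z points along the fingers, y is the direction in which the jaws open and shut (so a half turn about z gives the same grasp; the last joint's range is limited). The gripper opens to 88 mm and grips with 3 to 60 N. Pads are 19 mm wide; open, the fingers measure 130 mm over their backs; the gripper's body (78 mm by 193 mm) begins 47 mm behind the grasp point.
Start: joints at [-0.82, 0.359, 0.012, 0, -1.224, -0.288], TCP at [0.301, -0.604, 0.405] pointing down, gripper open.
Joint ranges: [-3.07, 3.07], [-1.43, 2.12], [-1.02, 1.25], [-3.03, 1.67], [-3.05, -0], [-3.03, 3.03]. Speed limits (rad/s): [2.39, 2.39, 3.01, 3.14, 3.14, 3.14].

## Interface

Orientations are given as [roll, pitch, yaw] about the fixed x, y, z axes, in that order (R = Rz(yaw) Ry(pitch) Rx(roll)).
In Python, from station import arm gives the robot as it stands.
- The arm moves only by the shell command python3 -m handwheel 'ROWS' [OPENING] [FORCE]. ROWS is JSON, a list of rows, each a list of 4 numbers: the shift along the world's x, y, z in cm, then the turn about the world's z in rad. In form: [[dx, dy, dz, yaw], ...]. A call has 1 to 20 rows; each row shifts and turns the commanded pose from where the row before left it; what a row does not reach is not made up. A row lasts 1/10 s, in which the tool goes at most 50 mm and 8.59 degrees, less where a joint would pass 70% of its speed; a pose out of reach is approached as far as the arm can. A call is refused whole if a number of a shift passes 5 or a number of a turn 0.15, either way. A call with a gripper value outside its range is refused whole. OPENING is the closure, from 0 (fully open) to 1 (shut), set as the call begins (- or left out, the last holds). The fingers move at their own pace and stop on an object; FORCE is the grip in N (left out, the last holds). Time passes only in rows, so rows that do not move let the fingers close. It gives the time, the measured TCP pose, the force and the opening at its end, in the units of the state.
- arm.get_state(): the state, without advancing time (a new reading comes with each control period).
- arm.grab_frame(name): name is "scene" or "side" or "wrist"; returns a dict with "image" (420x560x3 uint8, red, green, blue), "depth" (420x560 float32, m along the optical axis (not along the pixel's ray), 0 where there is no reading), "vfov" (degrees; the focal length in pixels is half the picture's height over the tangent of half this angle, whatever the lens; pixels are square), "cx", "cy" (the principal point, pixels), "rvec" (rotation vector, rad) and "tvec" (3), from world to camera coordinates, as OpenCV has them. Camera axes: x right, y down, z forward; pixel columns grow to the right and rows downward; lengths in m; the calibration is good to about 2 mm. The wrist camera is an equidistant fisheye: a pixel r from the principal point sees the ray r / f radians off the axis. A picture is of the moment at which its call begins.
- arm.job_done(): hands the job in, once; it reports no verdict.
The state is a dict: "t": time; "q": joint angles; "qd": joint speeds; "joint_efforts": joint torques, N m; "eef_pos": TCP position; "ee_rot": TCP orientation; "force": force on the tool from outside, world axes, zero at the start; "moment": the same for the moment, N m; "width": finger opening in m.
Only numpy, scipy, OpenCV 4.12 (cv2) and the standard library are available. Lean on these libraries where they do the work, as an engineer would, in place of code of your own. Each camera call takes 0.05 s, during which the arm holds its last target.

## Task

On the blue rim fixture, swing the green hold-down bar over the rim by its upright black handle until the hole in the bar lies over the hole in the red block. Then take the yellow-handled pin from the wooden rack and put it down through both holes until its collar rests on the bar, and let go.

Things in the scene. Friction and masses are not known exactly. Their poses are not given: they have to be found in the camera images.
- hold_bar (a joint): Swing of the green bar about its pivot, rad. 0: its hole is over the red block's hole; larger: open towards the robot, clockwise from above. Starts 0.35 to 0.7; range -0.3 to 0.95, no stop at 0; stiff, stays where left (1.2 N at the handle moves it). Bar top 82 mm above the bench, 14 mm thick. From the pivot: black knob at 88 mm (top 146 mm high), 31 mm through hole at 185 mm, handle at 255 mm.
- handle (a point): Upright round black handle at the free end of the bar, 24 mm in diameter, from 82 to 144 mm above the bench. The point lies on its axis, 117 mm above the bench. It can be pinched from above at any yaw and may turn between the fingers. It moves with the bar.
- lug_hole (a point): Centre of the mouth of the hole in the fixture's red block (60 x 60 mm, fixed): 31 mm wide, 46 mm deep, mouth 66 mm above the bench, 2 mm below the bar's underside. Axes are the fixture's: z up, +y from the hole to the bar's pivot, 185 mm away; the bar opens towards -x. A 120 mm aluminium rim stands between pivot and block.
- lock_pin: Loose pin with yellow handle, 0.14 to 0.28 kg. Origin: centre of its collar's underside, z up. Below: 18 mm shank, 50 mm long, the last 14 mm tapered to 8 mm. Above: collar 44 mm wide, 7 mm thick; handle 26 mm wide, 7 to 50 mm above origin. Hangs upright by its collar in a 62 mm high rack, three places 80 mm apart; thinner pins with red and black heads hang there too, in any order.
Things that resemble listed ones, but are neither listed nor needed, are in the scene too. What is shaped like the lock_pin but purple is not meant.

How it is judged:
By the outcome, as a careful person would: the job done as asked, in the order asked, and still so for the second after the job is handed in, with the robot touching nothing.
It also fails if it takes over 51 s, if anything falls off the work surface, if the arm or the gripper's body presses on something with over 40 N, if the wrist force passes 120 N, or if a joint passes its speed limit or range.

## Working session

There is one attempt and no reset: what is moved stays moved. The work goes in short steps, Python scripts to look and compute and a shell command to move; the robot and the scene stay as the last step left them, time stands still between calls to the robot, and variables do not carry over. Pictures are saved under pics/ and viewed, and the job is handed in when it is done.

```bash
mkdir -p pics; ls
cat > h.py <<'E'
import numpy as np,cv2,pickle
from station import arm
def grab(n,tag):
    f=arm.grab_frame(n); cv2.imwrite(f'pics/{tag}.png',cv2.cvtColor(f['image'],cv2.COLOR_RGB2BGR)); pickle.dump(f,open(f'pics/{tag}.pkl','wb')); return f
def load(tag): return pickle.load(open(f'pics/{tag}.pkl','rb'))
def ray(f,u,v,fish=False):
    h=f['image'].shape[0]; fl=h/2/np.tan(np.radians(f['vfov'])/2)
    a=np.array([u-f['cx'],v-f['cy']],float)
    if fish:
        r=np.hypot(*a); th=r/fl; d=np.array([*(a/max(r,1e-9)*np.sin(th)),np.cos(th)])
    else: d=np.array([a[0]/fl,a[1]/fl,1.])
    R=cv2.Rodrigues(np.array(f['rvec'],float))[0]; t=np.array(f['tvec'],float).ravel()
    return -R.T@t, R.T@d
def plane(f,u,v,z,fish=False):
    o,d=ray(f,u,v,fish); return o+d*(z-o[2])/d[2]
def dep(f,u,v):
    o,d=ray(f,u,v); return o+d*f['depth'][int(v),int(u)]
E
python3 - <<'E'
from h import *
for n in('scene','side','wrist'):
    f=grab(n,n+'0'); print(n,f['vfov'],f['cx'],f['cy'],ray(f,280,210))
s=arm.get_state();print(s)
E
```

```text
pics
scene 48.965124613547594 282.73177464904677 204.59175424481515 (array([ 1.22759549, -0.11396361,  0.72101882]), array([-0.73695139,  0.02114679, -0.67574261]))
side 50.692838370995254 280.0872952432199 202.50970264462393 (array([0.37444176, 0.44838579, 0.70976914]), array([ 0.19224312, -0.68216881, -0.70567258]))
wrist 65.70646984690485 280.96904141047304 219.64106872778547 (array([ 0.23925302, -0.63461873,  0.3837892 ]), array([ 0.20537552,  0.0999277 , -0.97402423]))
{'t': 0.15, 'q': array([-8.19901096e-01,  3.59252449e-01,  1.12743262e-02, -2.33747319e-04,
       -1.22410735e+00, -2.88110834e-01]), 'qd': array([-0.00126234,  0.00099638,  0.00178886,  0.00039578, -0.00035206,
        0.00046225]), 'joint_efforts': array([-1.30110886e-03, -5.83276713e+01,  2.93289238e+01,  7.00114265e+00,
        8.80840758e-03, -1.12851917e-04]), 'eef_pos': array([ 0.3012879 , -0.60387661,  0.40392424]), 'ee_rot': array([ 3.14029420e+00, -1.55620445e-04, -2.67888772e+00]), 'force': array([ 0.14779205, -0.51259209, -0.29855384]), 'moment': array([-0.02488078,  0.03651553,  0.01757908]), 'width': 0.08737945130997858}
```

View pics/scene0.png

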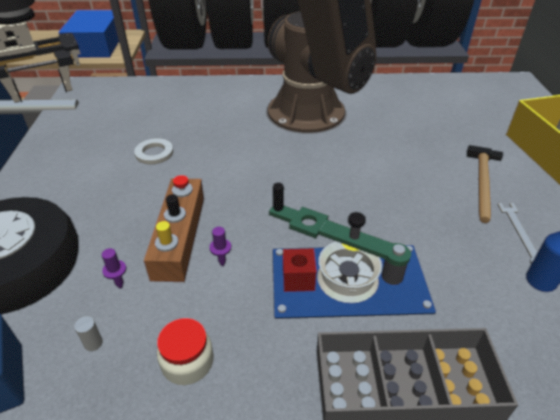

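View pics/side0.png

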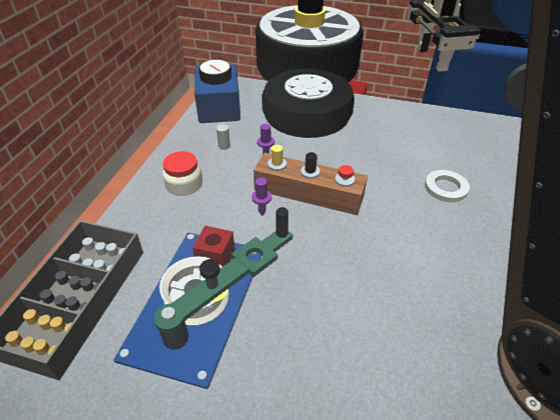

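View pics/wrist0.png

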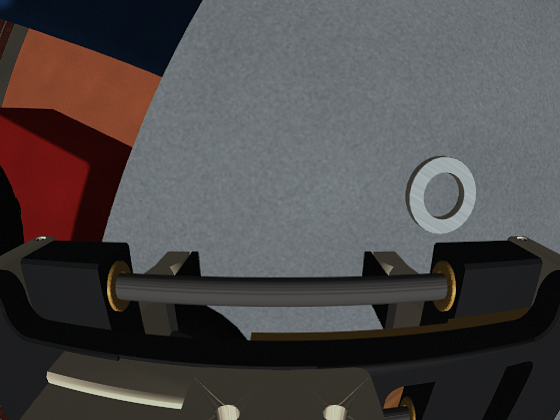

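Scene: the rack has yellow (164,235), black (172,205) and red (181,183) heads. The green bar runs from its handle (278,195) to the pivot (398,252), and the red block is at (298,268). I'll enlarge both views to measure.

Run:
```python
import cv2,numpy as np
a=cv2.imread('pics/scene0.png');b=cv2.imread('pics/side0.png')
A=cv2.resize(a[170:320,260:440],None,fx=4.4,fy=4,interpolation=cv2.INTER_CUBIC)
A=cv2.resize(a[170:320,260:440],None,fx=4,fy=4,interpolation=cv2.INTER_CUBIC)
B=cv2.resize(b[190:390,110:310],None,fx=3,fy=3,interpolation=cv2.INTER_CUBIC)
C=np.hstack([cv2.resize(a[165:285,90:240],None,fx=2.6,fy=2.6,interpolation=cv2.INTER_CUBIC),cv2.resize(b[115:235,230:380],None,fx=2.6,fy=2.6,interpolation=cv2.INTER_CUBIC)])
for n,x in zip('ABC',(A,B,C)): cv2.imwrite(f'pics/c{n}.png',x);print(x.shape)
```

```text
(600, 720, 3)
(600, 600, 3)
(312, 780, 3)
```

View pics/cA.png

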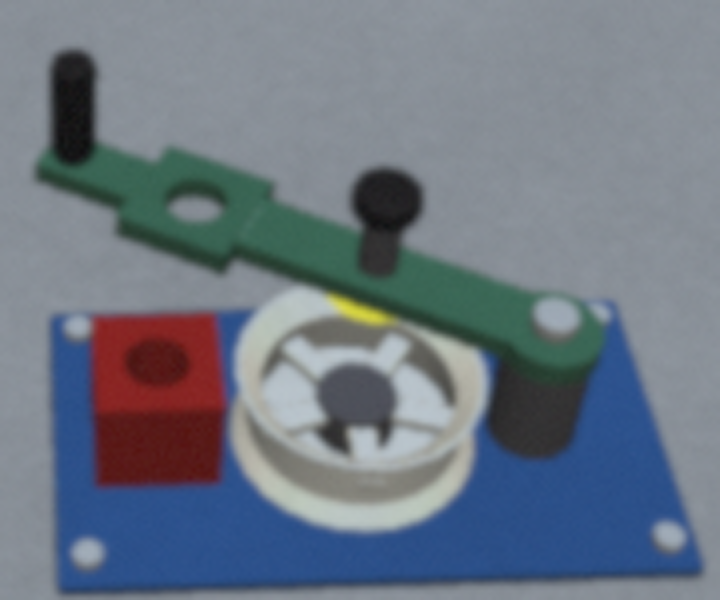

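View pics/cB.png

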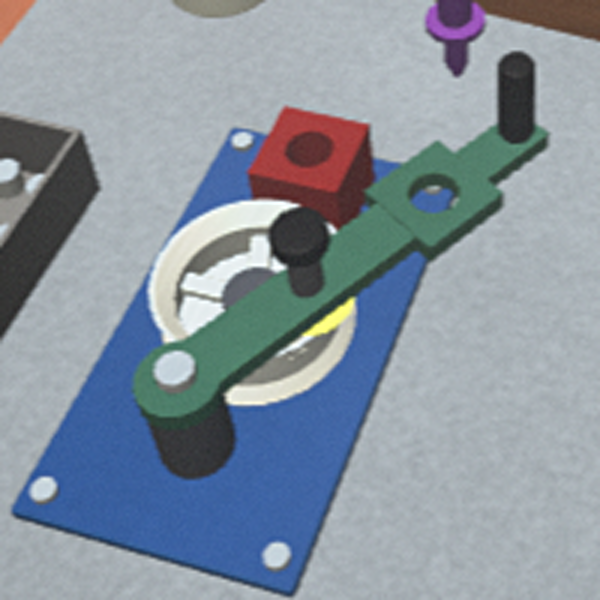

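View pics/cC.png

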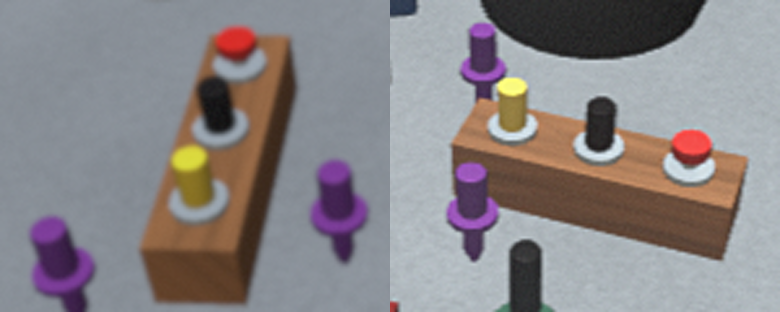

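The crops confirm the choice. The candidates are the yellow pin in the rack at scene (164,235), two purple look-alikes at (110,262) and (220,240), and the thinner black and red pins. The yellow-handled one in the rack fits. Now I'll measure with masks.

```bash
cat > m.py <<'E'
from h import *
def cents(img,lo,hi,roi,k=0):
    hsv=cv2.cvtColor(img,cv2.COLOR_RGB2HSV); m=cv2.inRange(hsv,lo,hi)
    z=np.zeros_like(m); x0,y0,x1,y1=roi; z[y0:y1,x0:x1]=m[y0:y1,x0:x1]
    n,l,s,c=cv2.connectedComponentsWithStats(z); 
    i=1+np.argmax(s[1:,4]); return l==i,s[i],c[i]
E
python3 - <<'E'
from m import *
S=load('scene0');D=load('side0')
for nm,f,roi,hroi in(('scene',S,(150,210,180,255),(268,175,290,212)),('side',D,(265,140,290,170),(270,200,295,240))):
    m,s,c=cents(f['image'],(22,120,80),(35,255,255),roi); print(nm,'yellow',s,c)
    u,v=c; print(' depth',dep(f,u,v),' mid-plane z=.088',plane(f,u,v,.0875))
    m,s,c=cents(f['image'],(0,0,0),(180,255,60),hroi); print(' handle',s,c,plane(f,*c,.113),dep(f,*c))
pts={'hole lug':((260+157/4,170+361/4),(110+309/3,190+149/3),.066),
'pivot':((260+557/4,170+316/4),(110+174/3,190+368/3),.085),
'barhole':((260+196/4,170+200/4),(110+434/3,190+193/3),.082-.004),
'handle top':((260+74/4,170+60/4),(110+516/3,190+62/3),.144),
'collar':((90+198/2.6,165+197/2.6),(230+(513-390)/2.6,115+128/2.6),.069),
'yellow top':((90+190/2.6,165+158/2.6),(230+(512-390)/2.6,115+85/2.6),.112),
}
for k,(a,b,z) in pts.items(): print(k,plane(S,*a,z).round(4),plane(D,*b,z).round(4),dep(S,*a).round(4),dep(D,*b).round(4))
E
```

```text
scene yellow [156 221  15  23 272] [163.64338235 231.40073529]
 depth [ 0.61102579 -0.31413786  0.10669233]  mid-plane z=.088 [ 0.59176339 -0.32039155  0.0875    ]
 handle [273 184  11  27 248] [277.75403226 196.87903226] [ 0.52528562 -0.09836966  0.113     ] [ 0.53922967 -0.09867927  0.12507194]
side yellow [272 145  10  20 163] [276.46625767 154.19018405]
 depth [ 0.59563705 -0.30527696  0.10296029]  mid-plane z=.088 [ 0.60127267 -0.3244788   0.0875    ]
 handle [276 208  12  30 288] [281.78125    222.33680556] [ 0.52493895 -0.09824376  0.113     ] [ 0.52142992 -0.08549842  0.1269144 ]
hole lug [ 0.6537 -0.0612  0.066 ] [ 0.6515 -0.0603  0.066 ] [ 0.6385 -0.0598  0.0486] [ 0.6592 -0.0745  0.048 ]
pivot [0.6479 0.1259 0.085 ] [0.6538 0.1204 0.085 ] [0.6551 0.1229 0.0929] [0.6507 0.124  0.0919]
barhole [ 0.5577 -0.0362  0.078 ] [ 0.5595 -0.0388  0.078 ] [ 4.767e-01 -2.680e-02  2.000e-04] [ 0.579  -0.0901  0.0115]
handle top [ 0.5254 -0.0968  0.144 ] [ 0.5246 -0.0979  0.144 ] [ 0.5259 -0.0968  0.1444] [ 0.5248 -0.0984  0.1434]
collar [ 0.5991 -0.3174  0.069 ] [ 0.5957 -0.3121  0.069 ] [ 0.6108 -0.3137  0.0811] [ 0.5937 -0.3053  0.0747]
yellow top [ 0.6013 -0.3159  0.112 ] [ 0.598 -0.317  0.112] [ 0.5985 -0.3168  0.1092] [ 0.5979 -0.3169  0.1121]
```

```bash
python3 - <<'E'
from m import *
S=load('scene0');D=load('side0')
for f,pts in((S,[(220,234),(220,248),(110,257)]),(D,[(261,184),(262,198)])):
    for p in pts: print(p,dep(f,*p).round(3))
E
python3 -m handwheel '[[1.4,3.2,0,0.05],[1.4,3.2,0,0.05],[1.4,3.2,0,0.05],[1.4,3.2,0,0.05],[1.4,3.2,0,0.05],[1.4,3.2,0,0.05],[1.4,3.2,0,0.05],[1.4,3.2,0,0.05],[1.4,3.2,0,0.05],[1.4,3.2,0,0.05],[1.4,3.2,0,0.05],[1.4,3.2,0,0.05],[1.4,3.2,0,0.05],[1.4,3.2,0,0.05],[1.4,3.2,0,0.05],[1.4,2.6,0,0.05],[0,0,0,0.05],[0,0,0,0]]' 0.3 20
```

```text
(220, 234) [ 0.612 -0.21   0.098]
(220, 248) [ 0.616 -0.212  0.063]
(110, 257) [ 0.664 -0.403  0.097]
(261, 184) [ 0.599 -0.203  0.101]
(262, 198) [ 0.597 -0.2    0.064]
t: 1.95
eef_pos: [0.5255, -0.0971, 0.4043]
ee_rot: [3.141, -0.0, -1.826]
force: [-0.7, 0.6, -0.1]
width: 0.0618
```

Run:
```python
from h import *
grab('wrist','w1')
```

```text
(no output)
```

View pics/w1.png

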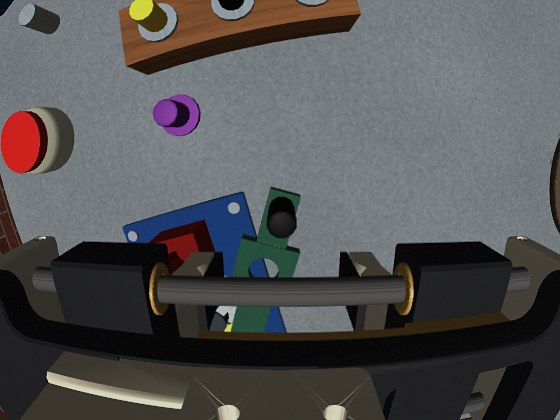

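The wrist view shows the handle top at about (281,226), centred between the fingers, with the bar hole at (264,268).

```bash
python3 - <<'E'
from h import *
f=load('w1')
for p,z in(((281,226),.144),((264,268),.082),((143,12),.112),((206,238),.066)): print(p,plane(f,*p,z,True).round(4))
E
python3 -m handwheel '[[0,0,-2,0],[0,0,-2,0],[0,0,-2,0],[0,0,-2,0],[0,0,-1.8,0],[0,0,-1.5,0],[0,0,-1,0],[0,0,-0.5,0],[0,0,0,0]]'
```

```text
(281, 226) [ 0.5251 -0.0973  0.144 ]
(264, 268) [ 0.5573 -0.0417  0.082 ]
(143, 12) [ 0.5972 -0.3118  0.112 ]
(206, 238) [ 0.6101 -0.0828  0.066 ]
t: 2.9
eef_pos: [0.5252, -0.0983, 0.2763]
ee_rot: [3.141, -0.0, -1.83]
force: [-0.0, -0.7, 0.8]
width: 0.0612
```

```bash
python3 -m handwheel '[[0,0,0,0],[0,0,0,0],[0,0,0,0],[0,0,0,0],[0,0,0,0],[0,0,0,0]]' 1 25
```

```text
t: 3.5
eef_pos: [0.5253, -0.098, 0.2768]
ee_rot: [-3.142, -0.0, -1.829]
force: [-0.6, 0.3, 1.2]
width: 0.0237
```

```bash
python3 -m handwheel '[[0.8,-0.42,0,0.017],[0.8,-0.4,0,0.017],[0.8,-0.38,0,0.017],[0.82,-0.34,0,0.017],[0.83,-0.32,0,0.017],[0.84,-0.3,0,0.017],[0.86,-0.26,0,0.017],[0.86,-0.23,0,0.017],[0.86,-0.2,0,0.017],[0.88,-0.17,0,0.017],[0.88,-0.14,0,0.017],[0.88,-0.11,0,0.017],[0.88,-0.07,0,0.017],[0.88,-0.05,0,0.017],[0.88,-0.02,0,0.017],[0,0,0,0],[0,0,0,0],[0,0,0,0]]'
python3 - <<'E'
from h import *
grab('scene','s2');grab('side','d2')
a=cv2.imread('pics/s2.png');b=cv2.imread('pics/d2.png')
cv2.imwrite('pics/c2.png',np.hstack([cv2.resize(a[170:320,250:440],(380*1,300)),cv2.resize(b[180:380,110:380],(405,300))]))
E
```

```text
t: 5.3
eef_pos: [0.6533, -0.1329, 0.2768]
ee_rot: [-3.14, -0.001, -1.574]
force: [-0.2, -5.3, 1.6]
width: 0.0233
```

View pics/c2.png

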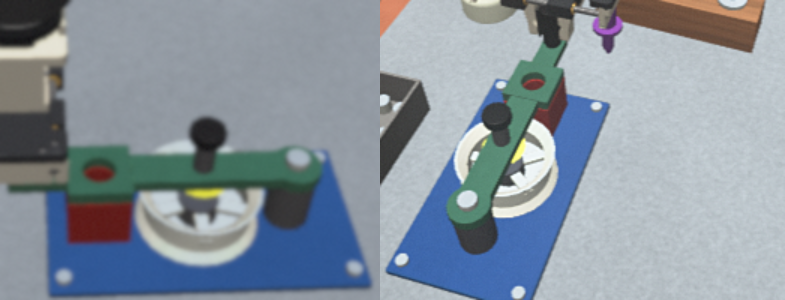

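The bar now lies over the block in both views, with its hole at about (300,256) in the scene image. I'll release, lift and check the alignment.

```bash
python3 -m handwheel '[[0,0,0,0],[0,0,0,0],[0,0,0,0],[0,0,0,0],[0,0,0.5,0],[0,0,1.5,0],[0,0,2,0],[0,0,2,0],[0,0,2,0],[0,0,2,0],[0,0,2,0],[0,-1,1,0],[-0.5,-2,0,0],[-0.7,-2.5,0,0],[-0.8,-2.5,0,0],[-0.8,-2.5,0,0],[-0.8,-2.5,0,0],[-0.8,-2.5,0,0],[-0.8,-2.5,0,0],[0,0,0,0]]' 0.3 20
python3 - <<'E'
from h import *
grab('scene','s3');grab('side','d3');grab('wrist','w3')
a=cv2.imread('pics/s3.png');b=cv2.imread('pics/d3.png')
cv2.imwrite('pics/c3.png',np.hstack([cv2.resize(a[200:280,260:340],(400,400),interpolation=cv2.INTER_CUBIC),cv2.resize(b[200:280,170:250],(400,400),interpolation=cv2.INTER_CUBIC)]))
E
```

```text
t: 7.4
eef_pos: [0.5995, -0.3152, 0.4069]
ee_rot: [3.141, -0.0, -1.577]
force: [0.7, -0.0, 0.3]
width: 0.0613
```

View pics/c3.png

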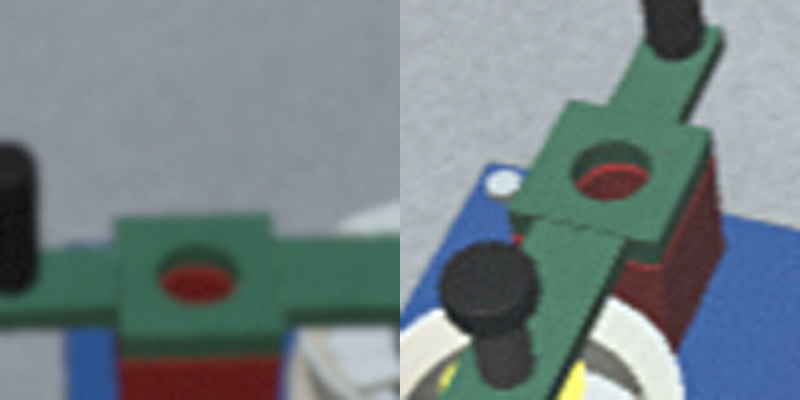

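View pics/w3.png

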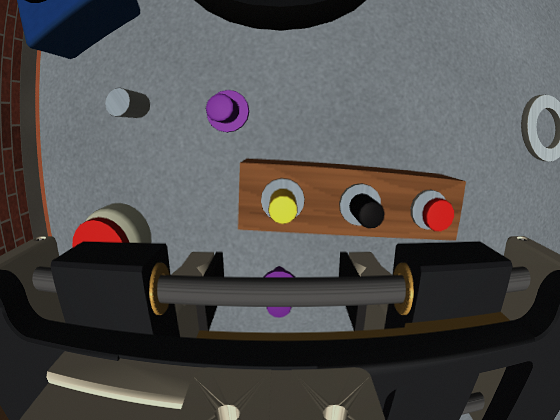

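The wrist view shows the yellow top at (283,211) just above the grasp. In the scene and side crops the bar hole shows the red block, with a rim edge visible, so I'll put numbers on that offset.

Run:
```python
from m import *
S=load('s3');D=load('d3');W=load('w3')
for f,p in((S,(260+198/5,200+275/5)),(D,(170+612/5,200+170/5))): print('barhole',plane(f,*p,.082).round(4))
m,s,c=cents(W['image'],(22,120,80),(35,255,255),(260,180,310,230)); print(s,c,plane(W,*c,.112,True).round(4))
m,s,c=cents(S['image'],(0,0,0),(180,255,60),(245,215,272,265));print(s,c,plane(S,*c,.113).round(4))
m,s,c=cents(D['image'],(0,0,0),(180,255,60),(290,170,325,215));print(s,c,plane(D,*c,.113).round(4))
cv2.imwrite('pics/c4.png',np.hstack([cv2.resize(cv2.cvtColor(f['image'][y:y+40,x:x+40],cv2.COLOR_RGB2BGR),(400,400),interpolation=cv2.INTER_CUBIC) for f,x,y in((S,280,235),(D,272,215))]))
```

```text
barhole [ 0.6549 -0.0611  0.082 ]
barhole [ 0.505  -0.1028  0.082 ]
[269 190  28  34 681] [281.99559471 208.15565345] [ 0.5992 -0.3194  0.112 ]
[256 229  12  30 310] [261.1        243.78387097] [ 0.6538 -0.1315  0.113 ]
[306 170   9   3  21] [310.         170.80952381] [ 0.5086 -0.258   0.113 ]
```

View pics/c4.png

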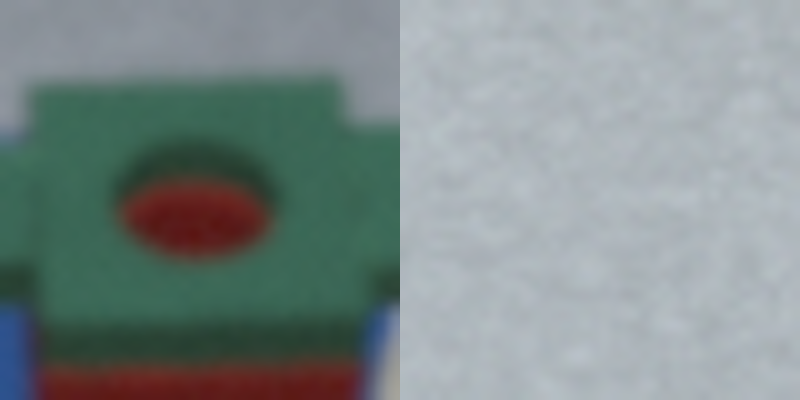

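```bash
python3 - <<'E'
from m import *
D=load('d3');print('barhole side',plane(D,170+212/5,200+170/5,.082).round(4))
E
python3 -m handwheel '[[0,-0.1,-2,0],[0,0,-2,0],[0,0,-2,0],[0,0,-2,0],[0,0,-2,0],[0,0,-2,0],[0,0,-1.5,0],[0,0,-1,0],[0,0,-0.6,0],[0,0,-0.3,0],[0,0,0,0],[0,0,0,0]]'
```

```text
barhole side [ 0.6511 -0.0606  0.082 ]
t: 8.75
eef_pos: [0.6011, -0.3132, 0.2534]
ee_rot: [-3.14, -0.0, -1.574]
force: [0.8, -0.3, -0.0]
width: 0.0613
```

```bash
python3 -m handwheel '[[0,0,0,0],[0,0,0,0],[0,0,0,0],[0,0,0,0],[0,0,0,0],[0,0,0,0]]' 1 30
python3 - <<'E'
from h import *
a=grab('side','d5')
cv2.imwrite('pics/c5.png',cv2.resize(cv2.cvtColor(a['image'][100:260,210:410],cv2.COLOR_RGB2BGR),(750,600)))
E
```

```text
t: 9.35
eef_pos: [0.6006, -0.3131, 0.2527]
ee_rot: [3.141, 0.0, -1.574]
force: [-2.3, 0.1, 1.8]
width: 0.0254
```

View pics/c5.png

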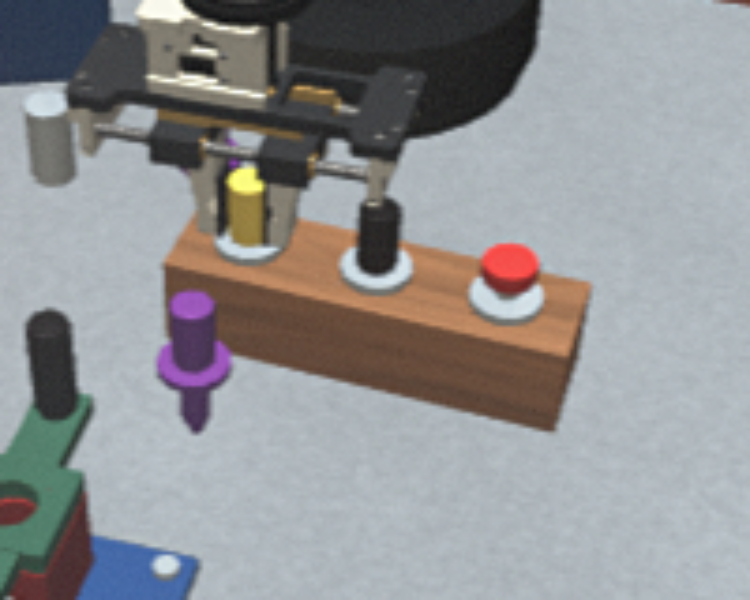

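The yellow pin is gripped (25 mm wide, crop (245,205)), and the neighbouring pins are clear. Lifting.

```bash
python3 -m handwheel '[[0,0,0.5,0],[0,0,1,0],[0,0,1.5,0],[0,0,2,0],[0,0,2,0],[0,0,2,0],[0,0,2,0],[0,0,1.5,0],[0,0,0.5,0],[0,0,0,0],[0,0,0,0]]'
python3 - <<'E'
from h import *
a=grab('side','d6');b=grab('scene','s6')
cv2.imwrite('pics/c6.png',cv2.cvtColor(np.hstack([cv2.resize(a['image'][60:220,210:350],(350,400)),cv2.resize(b['image'][120:280,90:250],(400,400))]),cv2.COLOR_RGB2BGR))
E
```

```text
t: 10.5
eef_pos: [0.6006, -0.3129, 0.3822]
ee_rot: [3.141, 0.001, -1.574]
force: [0.0, 0.2, -2.6]
width: 0.0255
```

View pics/c6.png

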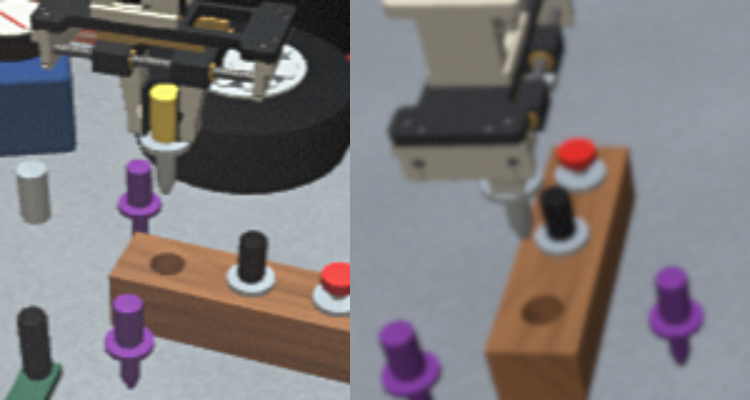

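The pin hangs upright in the gripper, with its tip at side (277,136) and scene (160,213). I'll triangulate the pin axis relative to the TCP.

```bash
cat > tri.py <<'E'
from h import *
def tri(a,b):
    (o1,d1),(o2,d2)=a,b; d1=d1/np.linalg.norm(d1);d2=d2/np.linalg.norm(d2)
    t=np.linalg.lstsq(np.c_[d1,-d2],o2-o1,rcond=None)[0]; p,q=o1+d1*t[0],o2+d2*t[1]
    return (p+q)/2,np.linalg.norm(p-q)
E
python3 - <<'E'
from tri import *
D=load('d6');S=load('s6')
sd=(210+167/2.5,60+191/2.5);sc=(90+(526-350)/2.5,120+234/2.5)
print('tip',tri(ray(D,*sd),ray(S,*sc)))
for z in(.141,): print(plane(D,*sd,z),plane(S,*sc,z))
print(plane(D,210+164/2.5,60+141/2.5,.191+.0),plane(S,90+(511-350)/2.5,120+184/2.5,.191))
print(arm.get_state()['eef_pos'])
E
```

```text
tip (array([ 0.59866966, -0.31679064,  0.14168229]), np.float64(0.0017292037066285672))
[ 0.59880563 -0.31902306  0.141     ] [ 0.59891647 -0.31629413  0.141     ]
[ 0.60168379 -0.32010795  0.191     ] [ 0.60073589 -0.31797927  0.191     ]
[ 0.60059201 -0.31296046  0.38157018]
```

```bash
python3 -m handwheel '[[0,0,1.5,0],[0,0,1.5,0],[0.3,1.6,0,0],[0.5,2.4,0,0],[0.5,2.4,0,0],[0.5,2.4,0,0],[0.5,2.4,0,0],[0.5,2.4,0,0],[0.5,2.4,0,0],[0.5,2.4,0,0],[0.5,2.4,0,0],[0.5,2.4,0,0],[0.47,2.0,0,0],[0,0.8,0,0],[0,0,0,0],[0,0,-2,0],[0,0,-1.5,0],[0,0,0,0],[0,0,0,0]]'
python3 - <<'E'
from h import *
a=grab('side','d7');b=grab('scene','s7')
cv2.imwrite('pics/c7.png',cv2.cvtColor(np.hstack([cv2.resize(a['image'][140:280,160:300],(400,400)),cv2.resize(b['image'][150:290,230:370],(400,400))]),cv2.COLOR_RGB2BGR))
E
```

```text
t: 12.5
eef_pos: [0.6535, -0.0538, 0.3779]
ee_rot: [3.141, -0.001, -1.574]
force: [-0.3, -1.2, -2.4]
width: 0.0256
```

View pics/c7.png

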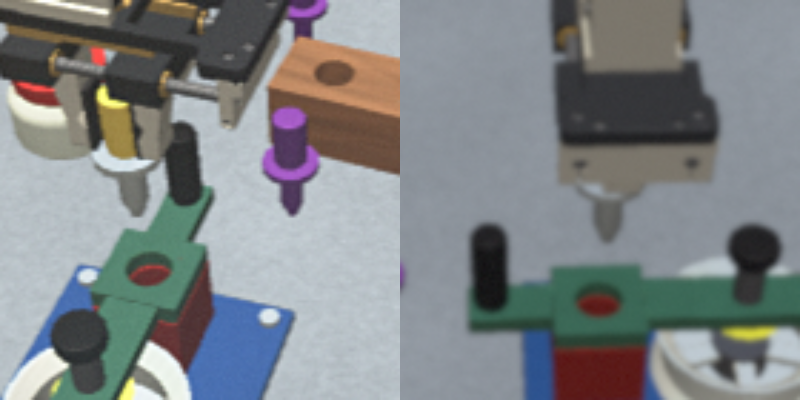

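The pin is above the bar hole, with its tip at side (208,215) and scene (302,234).

Run:
```python
from tri import *
D=load('d7');S=load('s7');k=140/400
sd=(160+138*k,140+214*k);sc=(230+207*k,150+241*k)
print('tip',tri(ray(D,*sd),ray(S,*sc)))
print(plane(D,*sd,.137),plane(S,*sc,.137))
print('hole',plane(D,160+149*k,140+269*k,.082),plane(S,230+199*k,150+298*k,.082))
print(arm.get_state()['eef_pos'])
```

```text
tip (array([ 0.65284263, -0.05807877,  0.13496928]), np.float64(0.0015877966841659182))
[ 0.65162143 -0.05717999  0.137     ] [ 0.65555965 -0.05770817  0.137     ]
hole [ 0.65141854 -0.06014576  0.082     ] [ 0.65321805 -0.06091987  0.082     ]
[ 0.65380834 -0.05356686  0.37877517]
```

```bash
python3 -m handwheel '[[-0.1,-0.3,0,0],[0,0,0,0],[0,0,-1,0],[0,0,-1,0],[0,0,-1,0],[0,0,-1,0],[0,0,-1,0],[0,0,-1,0],[0,0,-0.5,0],[0,0,0,0],[0,0,0,0]]'
python3 - <<'E'
from h import *
a=grab('side','d8');b=grab('scene','s8')
cv2.imwrite('pics/c8.png',cv2.cvtColor(np.hstack([cv2.resize(a['image'][140:280,160:300],(400,400)),cv2.resize(b['image'][150:290,230:370],(400,400))]),cv2.COLOR_RGB2BGR))
E
```

```text
t: 13.7
eef_pos: [0.6527, -0.0561, 0.3129]
ee_rot: [-3.141, -0.0, -1.574]
force: [0.3, -0.2, -1.3]
width: 0.0255
```

View pics/c8.png

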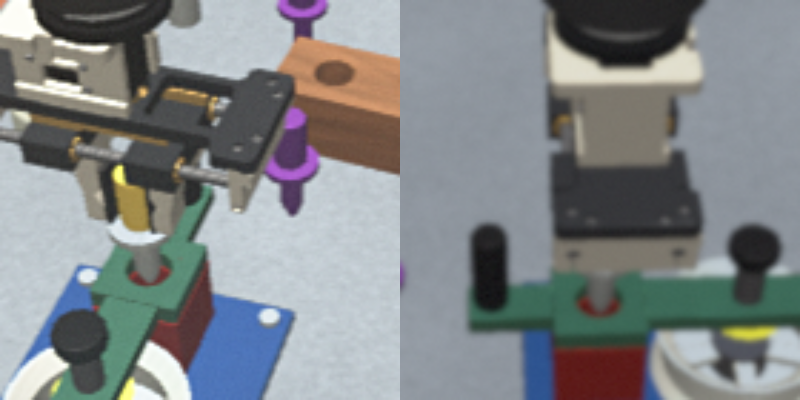

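The tip has entered the bar hole centrally (side (152,280), scene crop (600,300)) with no contact force. Continuing down.

```bash
python3 -m handwheel '[[0,0,-0.5,0],[0,0,-0.5,0],[0,0,-0.5,0],[0,0,-0.5,0],[0,0,-0.5,0],[0,0,-0.5,0],[0,0,-0.5,0],[0,0,0,0],[0,0,0,0]]'
```

```text
t: 14.7
eef_pos: [0.6526, -0.0561, 0.2776]
ee_rot: [3.141, -0.0, -1.574]
force: [-0.1, -0.2, -2.0]
width: 0.0256
```

```bash
python3 -m handwheel '[[0,0,-0.15,0],[0,0,-0.1,0],[0,0,-0.1,0],[0,0,-0.05,0],[0,0,0,0],[0,0,0,0]]'
```

```text
t: 15.3
eef_pos: [0.6526, -0.0561, 0.2737]
ee_rot: [-3.142, -0.0, -1.574]
force: [0.7, -0.7, -3.2]
width: 0.0255
```

```bash
python3 -m handwheel '[[0,0,-0.05,0],[0,0,-0.05,0],[0,0,-0.05,0],[0,0,0,0]]'
```

```text
t: 15.7
eef_pos: [0.6526, -0.0561, 0.2727]
ee_rot: [-3.141, -0.0, -1.574]
force: [-1.6, 1.1, 1.3]
width: 0.0257
```

Contact: the force turned upward, so the collar is on the bar. Releasing with a partial opening and lifting straight up.

```bash
python3 -m handwheel '[[0,0,0,0],[0,0,0,0],[0,0,0,0],[0,0,0,0],[0,0,0,0],[0,0,0.5,0],[0,0,1,0],[0,0,2,0],[0,0,2,0],[0,0,2,0],[0,0,2,0],[0,0,2,0],[0,0,1.5,0],[-1,-2,0,0],[-1,-3,0,0],[-1,-3,0,0],[-1,-3,0,0],[-1,-3,0,0],[-1,-2,0,0],[0,0,0,0]]' 0.35 20
python3 - <<'E'
from h import *
a=grab('side','d9');b=grab('scene','s9')
cv2.imwrite('pics/c9.png',cv2.cvtColor(np.hstack([cv2.resize(a['image'][160:280,160:280],(400,400)),cv2.resize(b['image'][170:290,240:360],(400,400))]),cv2.COLOR_RGB2BGR))
E
```

```text
t: 17.7
eef_pos: [0.5907, -0.2188, 0.4025]
ee_rot: [3.141, -0.0, -1.577]
force: [0.7, 0.0, -0.1]
width: 0.057
```

View pics/c9.png

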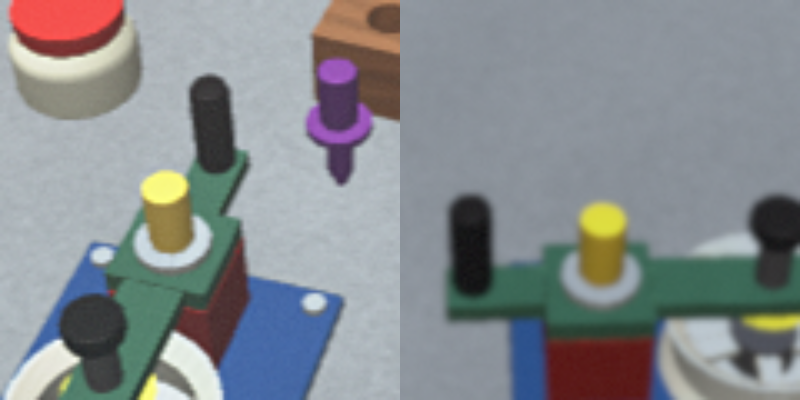

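View pics/s9.png

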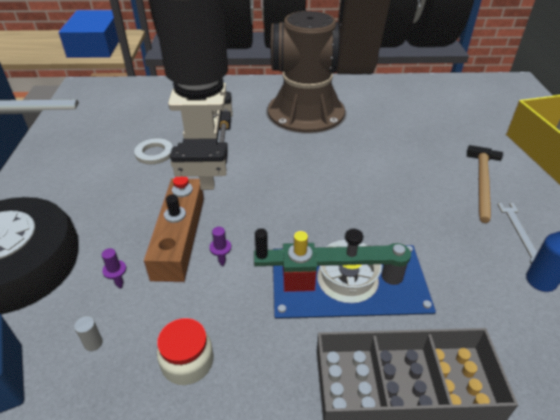

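The pin stands upright with its collar flat on the bar (scene (300,245)), and everything else is in place. One height check, then I'll hand in.

Run:
```python
from h import *
D=load('d9');S=load('s9')
print(dep(D,160+165*.3,160+187*.3),dep(S,240+203*.3,170+220*.3),arm.get_state()['force'])
arm.job_done()
```

```text
[ 0.65054837 -0.0589626   0.13244791] [ 0.65513045 -0.06029016  0.13245477] [ 0.78155303  0.09575437 -0.11420031]
the job is handed in; nothing more can be done
```

The job is done and handed in at about 18 s. I swung the green bar closed by its handle through about 0.53 rad. Then I took the yellow-handled pin from the rack and lowered it through both holes. I let go once the wrist force showed the collar had reached the bar, and drew the arm clear.

**Last checks:**
- **Pin seated:** in both views the pin stands upright with its collar flat on the bar. Its top measured 132.4 mm high, against 132 mm expected when fully seated.
- **Alignment:** the bar hole and the block hole agreed to about 1 mm in each view. The two cameras differ from each other by 2 to 4 mm in x, close to their calibration error and well inside the holes' clearance.
- **Forces:** the largest wrist force I read at the end of a move was about 5 N.
- **Surroundings:** nothing else looked disturbed, and the gripper touches nothing.

No check failed.

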